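# Read a reagent bottle in and case it

### The job

Book in the small square bottle: hold its one-dot label, then its two-dot label, then its three-dot label still for a moment at the reading point of the code reader, each facing the window squarely. Then stand the bottle upright in the open case and shut the lid fully. Do not knock the reader or push the other glassware and cup about.

Things in the scene. Friction and masses are not known exactly. Their poses are not given: they have to be found in the camera images.
- bottle: Square amber bottle, 34 x 34 x 54 mm, plus round black cap (25 mm), 70 mm tall in all; starts upright. Origin: centre of underside, z up. White 25 mm labels low (6 to 31 mm up) on three sides: one dot on +y, two on +x, three on -y; -x side blank. A nose on the cap points to the two-dot side. Grip it above the labels.
- bottle_side1 (a point): centre of the one-dot label, on the bottle's +y side, 17 mm from the axis, 18 mm above the underside (axes as the bottle's)
- bottle_side2 (a point): centre of the two-dot label, on the bottle's +x side, 17 mm from the axis, 18 mm up (axes as the bottle's)
- bottle_side3 (a point): centre of the three-dot label, on the bottle's -y side, 17 mm from the axis, 18 mm up (axes as the bottle's)
- reader: Code reader, fixed: round foot 100 mm across, post 230 mm high, grey head 75 x 50 x 44 mm whose window looks toward the robot and 30 degrees down. Two thin rods with 8 mm ball ends, 80 mm apart, stand out 80 mm in front of the window, one on either side. Origin: underside of the foot.
- reading_point (a point): Reading point: midway between the ball ends, 80 mm before the window, 150 mm above the worktop. x points to the window (30 degrees up), y from ball to ball, z is the head's up. Hold a label's centre here (within about 10 mm), its outward normal along +x (within about 10 degrees): the bottle leans 30 degrees.
- case: Grey open case, fixed, 120 (x) x 160 (y) x 82 mm high, walls and floor 5 mm, with a lid hinged on its +x long side. Origin: centre of the underside.
- case_lid (a joint): angle of the case's lid (120 x 160 x 8 mm plate): 0 shut, about 1.6 upright; it starts open, stays where it is left (stiff hinge)
- case_lid_hinge (a point): point on the lid's hinge axis (along the case's y), at the middle of its length
- case_lid_handle (a point): tip of the black knob on the lid's outer face, 43 mm out from the hinge plane, 90 mm from the hinge
- specimen_cup: bystander: clear cup with a wide screw lid, 68 mm across, 72 tall; it and the bottle may stand in each other's place; loose, origin at the centre of its underside
- short_vial: bystander: stubby round glass vial with stopper, 29 mm across, 54 tall; loose, origin at the centre of its underside
- dish: bystander: round petri dish, 100 mm across, 22 tall; loose, origin at the centre of its underside
- jar: bystander: open-necked glass jar, 72 mm across, 130 tall; loose, origin at the centre of its underside
- beaker: bystander: small glass beaker, 60 mm across, 70 tall; loose, origin at the centre of its underside
There are look-alikes about, which are no part of the job. What is meant by the bottle is not green or yellow, and is the smaller of those in its own colour.

How it is judged:
By the outcome, as a careful person would: the job done as asked, in the order asked, and still so for the second after the job is handed in, with the robot touching nothing.
It also fails if it takes over 72 s, if anything falls off the work surface, if the arm or the gripper's body presses on something with over 40 N, if the wrist force passes 120 N, or if a joint passes its speed limit or range.

### The arm

A 7-joint arm with a two-finger parallel gripper is mounted at the origin on a cart in front of the work surface, level with it; the furniture and walls round the work are solid. World frame = base frame: x ahead of the robot, y to its left, z up, the work surface at z = 0. Lengths are in mm, angles in rad, forces in N, time in s.
With the tool pointing down it reaches from about 400 to 900 mm from the base axis. Payload 5.6 kg.
Tool frame: the origin (TCP) lies midway between the tips of the shut fingers; the grasp point (between the pads) lies 19 mm behind it; z points along the fingers, y is the line along which they close (so a half turn about z gives the same grasp; the last joint's range is limited). The gripper opens to 92 mm and grips with 3 to 60 N. Pads are 20 mm wide; open, the fingers measure 128 mm over their backs; the gripper's body (75 mm by 189 mm) begins 69 mm behind the grasp point.
Start: joints at [1.09, 0.468, -0.012, 1.603, 0.006, 1.071, -0.056], TCP at [275.528, -588.722, 214.592] pointing down, gripper open.
Joint ranges: [-2.53, 2.53], [-0.31, 2.02], [-1.57, 1.55], [0.28, 2.44], [-1.29, 4.43], [0.15, 1.84], [-2.92, 2.92]. Speed limits (rad/s): [2.57, 2.57, 3.14, 3.14, 3.14, 3.14, 3.14].

### API

Orientations are given as a rotation vector (axis times angle).
In Python, from cell import robot, grip, kin, viewer gives the robot as it stands. Calls block until the motion is done:
- robot.movep(position, orientation): joint-space move of the TCP to a pose.
- robot.servo_line(position, feed=150, rotation=None): straight line of the TCP; rotation=None keeps the orientation; feed is the mean speed in mm/s.
- robot.goto_joints(angles): joint-space move.
- grip(opening, newtons=None): opening from 0.0 (shut) to 1.0 (fully open); newtons is the grip in N (None keeps the last); returns when the fingers have stopped.
- robot.hold(seconds).
- kin.ik(position, orientation): joint angles nearest the present ones, or None.
- robot.observe(): the state.
- viewer.read_camera(name): name is "scene" or "top"; returns the picture (420x560x3 uint8, red, green, blue); there is no depth.
- viewer.camera_info(name): a dict with "camera_matrix" (3x3 intrinsics, pixels), "k1" (the pictures are not rectified: a ray, as slopes to the right and down, at radius r is drawn at 1 + k1 r^2 times it, then the intrinsics apply), "R" (3x3) and "t" (3): a world point X has camera coordinates R X + t. Camera axes: x right, y down, z forward; pixel columns grow to the right and rows downward; lengths in mm; the calibration is good to about 2 mm. A picture is of the moment at which its call begins. camera_info takes no time and is no camera call.
A pose or a line that the arm cannot do raises robot.IKError and nothing moves.
- robot.job_done(): hands the job in; it is judged then, once.
Trained networks look in the newest picture that a camera, given by its name, has taken for a name from the list of things; names that differ only in an ending like _2 or _b are one class to them, and where a whole thing is asked for, a point or a joint stands for the part that bears it (a point fixed in the world has none). Each returns a list of dicts, best first, with "confidence" (0 to 1); they miss things now and then, are a little off and sometimes report something else, mostly with a low value. They report only what shows in the picture. A call takes as long as a camera call. They do not tell look-alikes from the thing itself.
- viewer.silhouettes(name, camera): "mask" (420x560 bool, what is visible of it).
- viewer.pinpoint(name, camera): "at" ([x, y, z] in mm, in the coordinates of the camera as it stood for that picture, good to about 4 mm: a listed point, or the origin of a listed thing).
The state is a dict: "t": time; "joints": joint angles; "joint_velocities": joint speeds; "joint_torque": joint torques, N m; "tcp_pos": TCP position; "tcp_rot": TCP orientation; "contact_force": force on the tool from outside, world axes, zero at the start; "wrist_torque": the same for the moment, N m; "grip_width": opening from 0.0 (shut) to 1.0 (fully open); "grip_force": force on a finger pad.
Only numpy, scipy, OpenCV 4.12 (cv2) and the standard library are available. Lean on these libraries where they do the work, as an engineer would, in place of code of your own. Each camera call takes 0.05 s, during which the arm holds its last target. There are 200 camera calls.

## Working session

There is one attempt and no reset: what is moved stays moved. The work goes in short steps, each a Python script; the robot and the scene stay as the last script left them, time stands still between calls to the robot, and variables do not carry over. Pictures are saved under pics/ and viewed, at most 10 in all, crops included, and the job is handed in when it is done.

```bash
ls; mkdir -p pics; cat > h.py <<'E'
import numpy as np, cv2
from scipy.spatial.transform import Rotation as R
from cell import robot, grip, kin, viewer
def towld(at,cam):
    c=viewer.camera_info(cam); return np.array(c["R"]).T@(np.array(at)-np.array(c["t"]))
def proj(X,cam):
    c=viewer.camera_info(cam); p=np.array(c["R"])@np.array(X)+np.array(c["t"]); s=p[:2]/p[2]; s=s*(1+c["k1"]*(s@s)); K=np.array(c["camera_matrix"]); return (K@[s[0],s[1],1])[:2]
def ray(uv,cam):
    c=viewer.camera_info(cam);K=np.array(c["camera_matrix"]); d=np.linalg.inv(K)@[uv[0],uv[1],1]; s=d[:2].copy()
    for _ in range(20): s=d[:2]/(1+c["k1"]*(s@s))
    Rm=np.array(c["R"]); return -Rm.T@np.array(c["t"]), Rm.T@np.array([s[0],s[1],1])
def tri(uva,uvb):
    (o1,d1),(o2,d2)=ray(uva,"scene"),ray(uvb,"top")
    k=np.linalg.lstsq(np.stack([d1,-d2],1),o2-o1,rcond=None)[0]
    a,b=o1+k[0]*d1,o2+k[1]*d2; return (a+b)/2,np.linalg.norm(a-b)
def save(cam,name):
    im=viewer.read_camera(cam); cv2.imwrite("pics/"+name,im[:,:,::-1]); return im
E
python3 - <<'E'
from h import *
np.set_printoptions(precision=1,suppress=True)
ims=[save(c,c+"0.png") for c in("scene","top")]
cv2.imwrite("pics/both0.png",cv2.resize(np.vstack(ims)[:,:,::-1],None,fx=.7,fy=.7))
for c in("scene","top"):
    print(c,-np.array(viewer.camera_info(c)["R"]).T@np.array(viewer.camera_info(c)["t"]))
    for n in["bottle","bottle_side1","bottle_side2","bottle_side3","reader","reading_point","case","case_lid_hinge","case_lid_handle","specimen_cup","short_vial","dish","jar","beaker"]:
        for d in viewer.pinpoint(n,c):
            if d["confidence"]>.25:
                w=towld(d["at"],c); print(n,round(d["confidence"],2),w,proj(w,c))
print(robot.observe()["t"])
E
```

```text
pics
scene [-41.6 901.2 608.8]
bottle 0.71 [493.7  92.6  -1.7] [267.1 275.8]
bottle 0.7 [584.4  44.2  -0.2] [247.7 255.3]
bottle 0.62 [422.1 147.1  -3.1] [280.5 297.6]
bottle 0.61 [403.5  70.2  -0.9] [305.8 283.5]
bottle 0.56 [622.6 139.6  -3.4] [210.9 268.1]
bottle_side1 0.96 [578.5  60.   15.6] [245.8 253. ]
bottle_side1 0.94 [438.8 156.   17.4] [271.9 289.1]
bottle_side1 0.91 [390.9  66.4   9.6] [311.8 280.6]
bottle_side1 0.9 [568.3  37.7  19.4] [254.5 249.2]
bottle_side1 0.85 [522.4  97.1  24.8] [255.9 263. ]
bottle_side1 0.77 [598.   53.3  16.8] [241.  249.2]
bottle_side1 0.71 [411.1  57.3  16.5] [306.2 273.4]
bottle_side1 0.69 [415.9 161.2  15.4] [279.6 294.5]
bottle_side1 0.66 [428.3 130.6  14.5] [282.4 286.4]
bottle_side1 0.62 [503.3  70.7  20.9] [269.1 262.2]
bottle_side1 0.59 [393.6  86.6  14.4] [306.4 282.4]
bottle_side1 0.48 [644.5 235.2  -0.2] [176.1 281.8]
bottle_side2 0.96 [578.5  60.   15.6] [245.8 253. ]
bottle_side2 0.94 [438.8 156.   17.4] [271.9 289.1]
bottle_side2 0.91 [390.9  66.4   9.6] [311.8 280.6]
bottle_side2 0.9 [568.3  37.7  19.4] [254.5 249.2]
bottle_sid
[... 3863 characters left out ...]
.58 [619.9 138.9  -2.4] [223.6 188. ]
reading_point 0.84 [575.4 -76.1 151. ] [292.1 195.2]
case 0.82 [ 483.6 -305.9   -0.4] [363.3 233.7]
case_lid_hinge 0.7 [ 546.2 -307.5   80.6] [369.7 210.7]
case_lid_hinge 0.48 [426.  264.    3.5] [181.  247.9]
case_lid_handle 0.78 [ 596.8 -317.1  170.1] [380.5 188.3]
case_lid_handle 0.55 [ 483.6 -307.1   -0.5] [363.7 233.7]
specimen_cup 0.93 [425.2 266.2   3.2] [180.3 248.1]
short_vial 0.45 [ 552.3 -137.1   -0.8] [309.9 210.8]
dish 0.7 [ 551.5 -138.6   -1.4] [310.3 211.1]
dish 0.64 [434.9 -41.9   0.7] [278.9 247.4]
jar 0.65 [641.6 233.4   4. ] [194.2 180.3]
beaker 0.74 [618.6 139.6  -2.3] [223.4 188.4]
beaker 0.34 [ 595.2 -316.6  165.7] [380.  189.2]
1.5
```

```bash
python3 - <<'E'
import cv2,numpy as np
a=cv2.imread("pics/scene0.png");b=cv2.imread("pics/top0.png")
ca=cv2.resize(a[210:330,190:350],(800,600),interpolation=cv2.INTER_CUBIC)
cb=cv2.resize(b[170:290,190:310],(600,600),interpolation=cv2.INTER_CUBIC)
cv2.imwrite("pics/c1.png",ca);cv2.imwrite("pics/c2.png",cb)
E
```

```text
(no output)
```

View pics/both0.png

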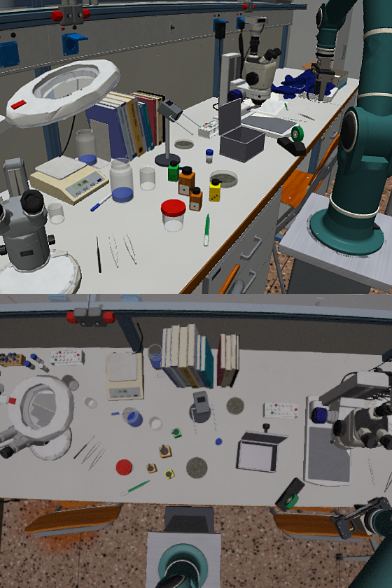

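View pics/c1.png

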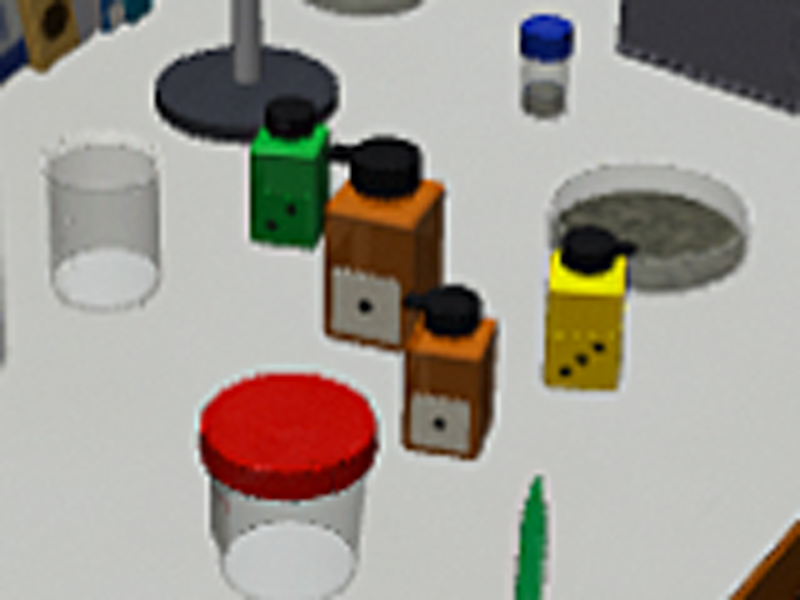

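View pics/c2.png

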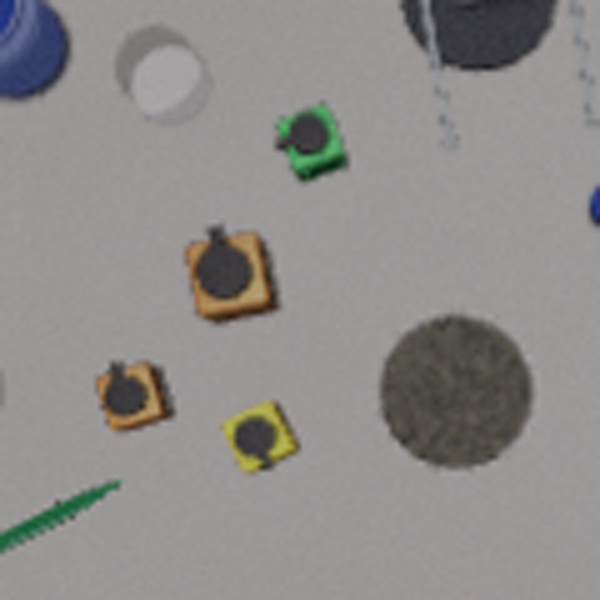

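View pics/rd.png

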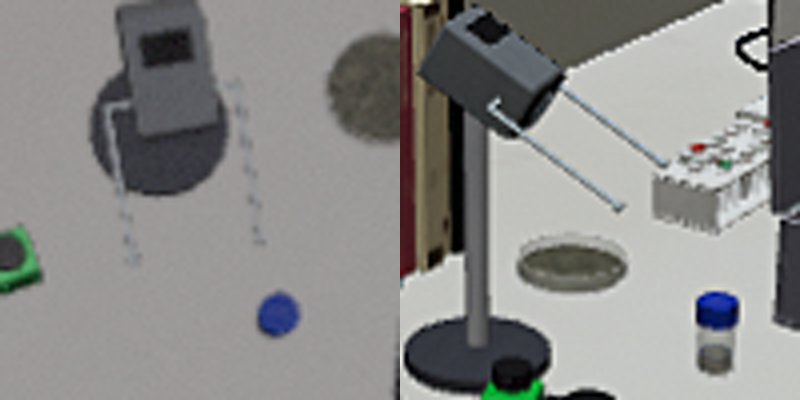

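```bash
cat >> h.py <<'E'
psi=np.radians(9.); P=np.array([576.,-77.5,150.])
Rr=(R.from_euler('z',psi)*R.from_euler('y',-30,degrees=True)).as_matrix()   # reader frame
B=np.array([422.,146.,0]); yawB=np.radians(24.); H=33.
C=np.array([487.,-306.,0]); yawC=np.radians(-6.)
def G(a):
    c,s=np.cos(a),np.sin(a); return np.array([[c,s,0],[s,-c,0],[0,0,-1.]])
PHI=[np.pi/2,0,-np.pi/2]
def read_pose(i,a,back=0,h=H,lift=0):
    Rb=Rr@R.from_euler('z',-PHI[i]).as_matrix()
    lab=np.array([17*np.cos(PHI[i]),17*np.sin(PHI[i]),18])
    o=P-Rb@lab-back*np.array([np.cos(psi),np.sin(psi),0])+[0,0,lift]
    return o+Rb@[0,0,h], R.from_matrix(Rb@G(a)).as_rotvec()
def down(yaw): return R.from_matrix(R.from_euler('z',yaw).as_matrix()@G(0)).as_rotvec()
E
python3 - <<'E'
from h import *
np.set_printoptions(precision=2,suppress=True)
a,ea=tri((275,191.75),(279.9,198.5)); b,eb=tri((285.75,180.75),(308.7,194.2))
print(a,ea,b,eb,(a+b)/2,np.degrees(np.arctan2(-(a-b)[0],(a-b)[1])),np.linalg.norm(a-b))
print(Rr[:,0])
for k in range(4):
    al=k*np.pi/2
    print(k,"grasp",kin.ik(B+[0,0,H],down(yawB+al)))
    for i in range(3):
        for bk in (0,80): p,r=read_pose(i,al,bk); print("  ",i,bk,p,kin.ik(p,r))
for k in range(4): print("case",k,kin.ik(C+[0,0,5+H],down(yawC+k*np.pi/2)))
E
```

```text
[565.64 -42.79 145.27] 1.5060548962448073 [ 581.43 -121.72  145.64] 2.8298437425251444 [573.53 -82.25 145.45] 11.315696932905274 80.48946487455278
[0.86 0.14 0.5 ]
0 grasp [ 0.06  0.51 -0.55  2.18  0.49  0.57 -2.01]
   0 0 [554.05 -80.98 154.49] [ 0.3   0.23 -0.13  2.25 -0.71  0.21 -2.14]
   0 80 [475.04 -93.49 154.49] [ 0.49  0.12 -0.24  2.4  -0.9   0.23 -1.88]
   1 0 [554.05 -80.98 154.49] [ 0.52  0.25 -0.37  2.24 -0.42  0.19 -0.84]
   1 80 [475.04 -93.49 154.49] [ 0.74  0.15 -0.5   2.38 -0.75  0.2  -0.45]
   2 0 [554.05 -80.98 154.49] [ 0.68  0.28 -0.55  2.23 -0.14  0.18  0.47]
   2 80 [475.04 -93.49 154.49] [ 0.87  0.17 -0.64  2.37 -0.62  0.19  1.01]
1 grasp [ 0.2   0.57 -0.73  2.17  0.65  0.63 -0.58]
   0 0 [554.05 -80.98 154.49] [ 0.52  0.25 -0.37  2.24 -0.42  0.19 -0.84]
   0 80 [475.04 -93.49 154.49] [ 0.74  0.15 -0.5   2.38 -0.75  0.2  -0.45]
   1 0 [554.05 -80.98 154.49] [ 0.68  0.28 -0.55  2.23 -0.14  0.18  0.47]
   1 80 [475.04 -93.49 154.49] [ 0.87  0.17 -0.64  2.37 -0.62  0.19  1.01]
   2 0 [554.05 -80.98 154.49] [ 0.91  0.34 -0.82  2.22  0.43  0.2   1.51]
   2 80 [475.
[... 563 characters left out ...]
grasp [ 0.58  1.01 -1.33  2.15  1.18  1.09  2.15]
   0 0 [554.05 -80.98 154.49] [ 0.91  0.34 -0.82  2.22  0.43  0.2   1.51]
   0 80 [475.04 -93.49 154.49] [ 0.58  0.13 -0.33  2.39 -0.85  0.22  2.79]
   1 0 [554.05 -80.98 154.49] [ 0.3   0.23 -0.13  2.25 -0.71  0.21 -2.14]
   1 80 [475.04 -93.49 154.49] [ 0.49  0.12 -0.24  2.4  -0.9   0.23 -1.88]
   2 0 [554.05 -80.98 154.49] [ 0.52  0.25 -0.37  2.24 -0.42  0.19 -0.84]
   2 80 [475.04 -93.49 154.49] [ 0.74  0.15 -0.5   2.38 -0.75  0.2  -0.45]
case 0 [ 0.5   0.58 -0.    1.9   0.    0.66 -1.17]
case 1 [ 0.71  0.6  -0.27  1.89  0.24  0.68  0.2 ]
case 2 [ 0.92  0.66 -0.54  1.88  0.49  0.74  1.56]
case 3 [ 0.26  0.59  0.31  1.92 -0.28  0.67 -2.5 ]
```

```bash
sed -i 's/^psi=.*/psi=np.radians(10.3); P=np.array([575.3,-79.,149.5])/' h.py
python3 - <<'E'
from h import *
np.set_printoptions(precision=2,suppress=True)
o=robot.observe(); p=np.array(o["tcp_pos"])
robot.servo_line(p+[0,0,110],feed=250)
r=down(yawB)
robot.movep(B+[0,0,200],r); grip(.68)
robot.servo_line(B+[0,0,H],feed=150)
o=robot.observe(); print(o["t"],o["tcp_pos"],o["contact_force"],o["joints"])
grip(0,25); robot.hold(.2)
o=robot.observe(); print(o["grip_width"]*92,o["grip_force"],o["contact_force"])
robot.servo_line(B+[0,0,180],feed=150)
o=robot.observe(); print(o["t"],o["grip_width"]*92,o["grip_force"],o["contact_force"],o["joints"])
for bk in (60,0):
  for i in range(3): q,rr=read_pose(i,0,bk); print(i,bk,q,kin.ik(q,rr))
s=save("scene","scene2.png"); t=save("top","top2.png")
A=cv2.resize(s[180:330,190:350],(400,375)); Bb=cv2.resize(t[170:290,180:308],(400,375))
cv2.imwrite("pics/g.png",np.hstack([A,Bb])[:,:,::-1])
E
```

```text
6.9417 [422.52 146.27  33.59] [ 0.08 -0.67 -0.27] [ 0.15  0.54 -0.67  2.17  0.59  0.61 -2.1 ]
34.92028732387096 24.217641656287014 [ 0.   -0.58  4.78]
8.8083 34.59010192848349 24.206042372243246 [-0.1  -0.5  -1.99] [ 0.37  0.3  -0.89  2.07  0.29  0.9  -1.83]
0 60 [494.4  -93.7  153.99] [ 0.97  0.23 -0.76  2.33 -0.34  0.18 -2.38]
1 60 [494.4  -93.7  153.99] [ 1.09  0.26 -0.89  2.32 -0.07  0.17 -1.06]
2 60 [494.4  -93.7  153.99] [ 1.25  0.34 -1.09  2.32  0.45  0.19  0.01]
0 0 [553.44 -82.97 153.99] [ 0.8   0.31 -0.68  2.22  0.04  0.18 -2.8 ]
1 0 [553.44 -82.97 153.99] [ 0.93  0.35 -0.83  2.22  0.36  0.2  -1.53]
2 0 [553.44 -82.97 153.99] [ 1.08  0.43 -1.02  2.21  0.75  0.26 -0.31]
```

View pics/g.png

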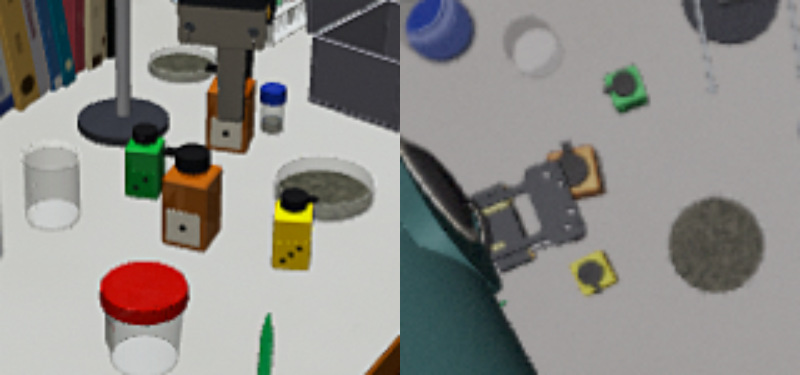

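```bash
python3 - <<'E'
from h import *
np.set_printoptions(precision=2,suppress=True)
robot.goto_joints([.49,.12,-.24,2.4,-.9,.23,-1.88])
print(robot.observe()["tcp_pos"],robot.observe()["grip_width"]*92)
p,r=read_pose(0,0,60); robot.movep(p,r)
p,r=read_pose(0,0,0); robot.servo_line(p,feed=80,rotation=r); robot.hold(.5)
o=robot.observe(); print(o["t"],o["tcp_pos"],p,o["joints"],o["contact_force"],o["grip_width"]*92)
for i in (1,2):
  q,rr=read_pose(i,0,0); print(i,kin.ik(q,rr))
s=save("scene","s3.png"); t=save("top","t3.png")
for c in("scene","top"):
    for n in("reading_point","bottle","bottle_side1"):
        for d in viewer.pinpoint(n,c):
            w=towld(d["at"],c)
            if d["confidence"]>.25 and w[1]<-40: print(c,n,d["confidence"],w)
A=cv2.resize(s[130:230,220:320],(400,400)); Bb=cv2.resize(t[150:230,250:330],(400,400))
cv2.imwrite("pics/r1.png",np.hstack([A,Bb])[:,:,::-1])
E
```

```text
[472.89 -88.43 153.53] 34.35732865474957
11.6583 [553.4  -83.04 154.04] [553.44 -82.97 153.99] [ 0.33  0.23 -0.14  2.25 -0.73  0.23 -2.08] [ 0.28 -0.13  0.05] 34.51115273701394
1 [ 0.64  0.27 -0.49  2.23 -0.32  0.19 -0.9 ]
2 [ 0.9   0.34 -0.79  2.22  0.27  0.19  0.12]
scene reading_point 0.72 [561.19 -96.93 138.51]
scene bottle 0.97 [569.56 -85.42 121.15]
scene bottle_side1 0.83 [574.55 -84.84 147.72]
scene bottle_side1 0.75 [544.12 -87.19 129.43]
scene bottle_side1 0.63 [564.49 -99.63 137.51]
```

View pics/r1.png

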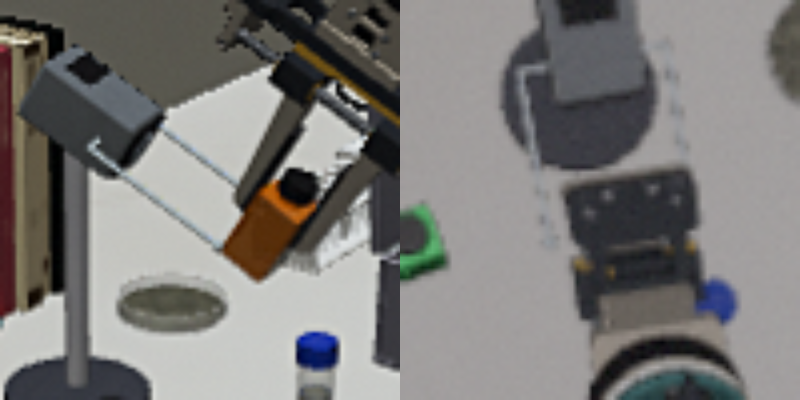

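```bash
python3 - <<'E'
from h import *
np.set_printoptions(precision=2,suppress=True)
robot.hold(.8)
p,r=read_pose(0,0,60); robot.servo_line(p,feed=120,rotation=r)
for i in(1,2):
    if i==2: robot.goto_joints([.82,.2,-.6,2.34,-.5,.2,.85])  # elbow family, checked below
    p,r=read_pose(i,0,60); robot.movep(p,r)
    p,r=read_pose(i,0,0); robot.servo_line(p,feed=80,rotation=r); robot.hold(1.5)
    o=robot.observe(); print(o["t"],o["tcp_pos"],p,o["joints"],o["contact_force"],o["grip_width"]*92)
    s=save("scene",f"s4{i}.png")
    if i==1:
        p,r=read_pose(1,0,60); robot.servo_line(p,feed=120,rotation=r); print(robot.observe()["joints"])
a,b=[cv2.imread(f"pics/s4{i}.png")[130:230,220:320] for i in(1,2)]
cv2.imwrite("pics/r23.png",cv2.resize(np.hstack([a,b]),(800,400)))
E
```

```text
17.1333 [553.43 -82.98 154.01] [553.44 -82.97 153.99] [ 0.54  0.26 -0.38  2.24 -0.48  0.2  -0.75] [-0.46  0.93 -0.98] 34.2894529442262
[ 0.78  0.19 -0.56  2.34 -0.62  0.2  -0.55]
21.75 [553.44 -82.98 154.  ] [553.44 -82.97 153.99] [ 0.6   0.26 -0.45  2.23 -0.38  0.19  0.73] [ 1.24 -0.07 -0.29] 34.92733665720199
```

View pics/r23.png

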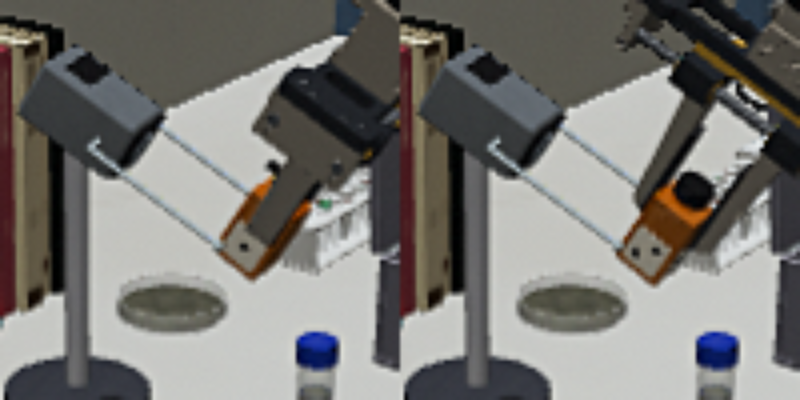

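```bash
python3 - <<'E'
from h import *
np.set_printoptions(precision=2,suppress=True)
p,r=read_pose(2,0,60); robot.servo_line(p,feed=120,rotation=r)
robot.servo_line(p+[-20,0,80],feed=200,rotation=r)
T=C+R.from_euler('z',yawC).apply([-10,0,0])
js=[(kin.ik(T+[0,0,210],down(yawC+k*np.pi)),k) for k in(0,1)]
j0=np.array(robot.observe()["joints"]); js=[x for x in js if x[0] is not None]
j,k=min(js,key=lambda x:np.abs(np.array(x[0])-j0).max()); print(j0,js,k)
r=down(yawC+k*np.pi); robot.movep(T+[0,0,210],r)
robot.servo_line(T+[0,0,70],feed=150)
f0=np.array(robot.observe()["contact_force"])
z=56.
while z>H+3:
    robot.servo_line(T+[0,0,z],feed=60); f=np.array(robot.observe()["contact_force"])-f0
    if f[2]>3: break
    z-=2 if z<46 else 6
o=robot.observe(); print(z,o["tcp_pos"],f,o["t"],o["grip_width"]*92)
grip(.58); robot.hold(.2)
robot.servo_line(T+[0,0,240],feed=200)
save("top","t5.png"); s=save("scene","s5.png")
for n in("case_lid_hinge","case_lid_handle","bottle"):
  for c in("scene","top"):
    for d in viewer.pinpoint(n,c):
        w=towld(d["at"],c)
        if d["confidence"]>.3 and w[1]<-200: print(c,n,d["confidence"],w)
print(robot.observe()["t"],robot.observe()["joints"])
t=cv2.imread("pics/t5.png")[170:270,320:420]; cv2.imwrite("pics/p5.png",np.hstack([cv2.resize(t,(400,400)),cv2.resize(s[120:220,290:390,::-1],(400,400))]))
E
```

```text
[ 0.95 -0.02 -0.65  2.29 -0.58  0.45  0.95] [(array([ 0.89,  0.38, -0.47,  1.79,  0.2 ,  1.02, -1.34]), 0), (array([ 0.9 ,  0.38, -0.49,  1.79,  0.21,  1.02,  1.8 ]), 1)] 1
36.0 [ 477.36 -305.04   38.23] [-0.17  1.29  1.35] 26.575 34.433151603022665
scene case_lid_hinge 0.65 [ 547.8  -309.99   80.11]
top case_lid_hinge 0.88 [ 546.84 -308.13   83.36]
scene case_lid_handle 0.78 [ 597.96 -310.74  169.33]
scene case_lid_handle 0.61 [ 470.3  -321.06   20.81]
top case_lid_handle 0.87 [ 595.04 -316.16  169.74]
top bottle 0.61 [ 470.24 -307.9     2.55]
28.8 [ 0.91  0.35 -0.5   1.76  0.19  1.08  1.81]
```

View pics/p5.png

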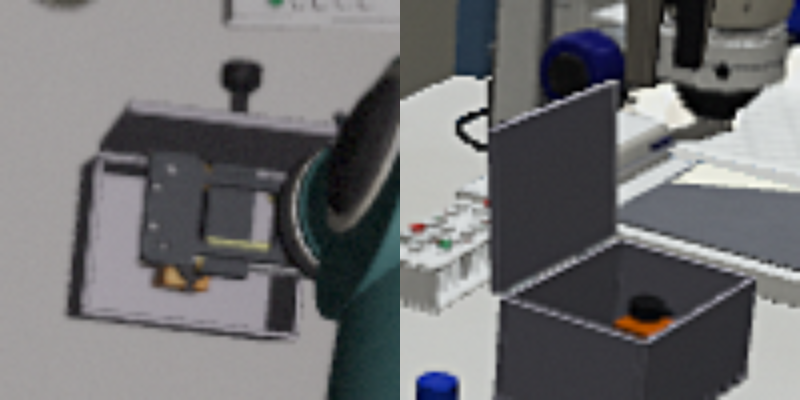

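```bash
python3 - <<'E'
from h import *
np.set_printoptions(precision=1,suppress=True)
Hg=np.array([547.3,-308.8,81.]); RC=R.from_euler('z',yawC); r=down(yawC+np.pi)
W=lambda x,z: Hg+RC.apply([x,48,z])
def L(th,s=85,t=8,ex=0): return W(-s*np.cos(th)+(t+ex)*np.sin(th)+10,s*np.sin(th)+(t+ex)*np.cos(th))
p=np.array(robot.observe()["tcp_pos"]); robot.servo_line(p+[0,0,90],feed=250); grip(0,20)
robot.movep(W(55,250),r); robot.servo_line(W(55,85),feed=200)
f0=np.array(robot.observe()["contact_force"]); mx=0
for th in np.r_[np.arange(1.65,.05,-.1),.05,0]:
    robot.servo_line(L(th),feed=110)
    f=np.array(robot.observe()["contact_force"])-f0; mx=max(mx,np.linalg.norm(f)); 
    if np.linalg.norm(f)>35: print("force",th,f); break
print(th,f,mx,robot.observe()["t"])
p=np.array(robot.observe()["tcp_pos"])
if th==0:
    for k in range(10):
        if f[2]>15: break
        p=p-[0,0,1]; robot.servo_line(p,feed=30); f=np.array(robot.observe()["contact_force"])-f0
o=robot.observe(); print(o["tcp_pos"],f,o["t"])
robot.servo_line(p+[0,0,150],feed=200)
s=save("scene","s6.png")
for n in("case_lid_handle","case_lid_hinge"):
    for d in viewer.pinpoint(n,"scene"): print(n,d["confidence"],towld(d["at"],"scene"))
cv2.imwrite("pics/p6.png",cv2.resize(s[120:330,150:430,::-1],(800,600)))
E
```

```text
0.0 [-3.6  0.5 13. ] 13.516155916492304 36.425
[ 479.  -253.5   90.7] [-5.2  1.9 16.3] 36.925
case_lid_handle 0.69 [ 460.7 -295.5  123.2]
case_lid_hinge 0.76 [ 547.6 -310.4   81.2]
```

View pics/p6.png

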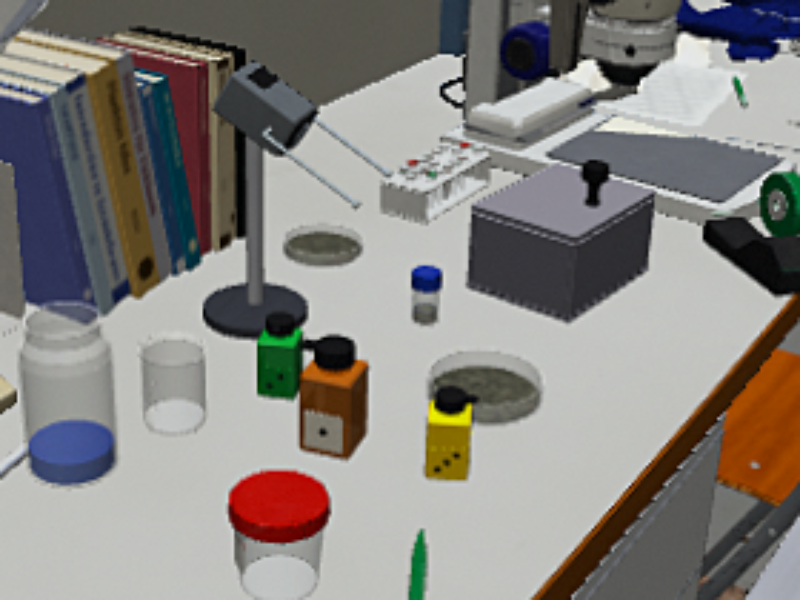

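```bash
python3 - <<'E'
from h import *
np.set_printoptions(precision=1,suppress=True)
p=np.array(robot.observe()["tcp_pos"]); f0=np.array(robot.observe()["contact_force"])
p[2]=94; robot.servo_line(p,feed=150); 
for k in range(16):
    p[2]-=.75; robot.servo_line(p,feed=30); o=robot.observe(); f=np.array(o["contact_force"])-f0
    print(o["tcp_pos"][2],f[2])
    if f[2]>33: break
robot.servo_line(p+[0,0,150],feed=200)
save("scene","s7.png")
for n in("case_lid_handle","case_lid_hinge"):
    for d in viewer.pinpoint(n,"scene")[:1]: print(n,d["confidence"],towld(d["at"],"scene"))
print(robot.observe()["t"])
E
```

```text
93.85421043536444 -0.747328676601275
92.56281553696985 -0.3016299879788784
91.67931529650927 0.09630565753818948
90.94796062119863 0.06334967080152804
90.8931689795388 4.9234712424279685
90.78015783636187 11.083084707264744
90.73394304554822 16.990452256786007
90.65107665866576 23.166918022157038
90.56885373364918 28.91178560699748
90.46769900258589 34.43059782724784
case_lid_handle 0.95 [ 457.2 -294.7  124.9]
case_lid_hinge 0.88 [ 549.  -310.8   82.3]
42.6417
```

```bash
python3 -c "
from cell import robot
robot.hold(.3); print(robot.job_done())"
```

```text
the job is handed in; nothing more can be done
None
```

I held the bottle's one-, two- and three-dot labels at the reading point in that order, stood it upright in the case, pressed the lid down to a firm stop, and handed the job in at about 43 s; no verdict came back.

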